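Scraper away, dice gauge out

ROBOT

A 7-joint arm with a two-finger parallel gripper is mounted at the origin on the work surface. World frame = base frame: x ahead of the robot, y to its left, z up, the work surface at z = 0. Lengths are in m, angles in rad, forces in N, time in s.
With the tool pointing down it reaches from about 0.4 to 0.85 m from the base axis. Payload 10.4 kg.
Tool frame: the origin (TCP) lies at the very end of the fingers, on their centre line; the grasp point (between the pads) lies 19 mm behind it; z points along the fingers, y is the line along which they close (so a half turn about z gives the same grasp; the last joint's range is limited). The gripper opens to 87 mm and grips with 3 to 60 N. Pads are 19 mm wide; open, the fingers measure 117 mm over their backs; the gripper's body (75 mm by 190 mm) begins 51 mm behind the grasp point.
Start: joints at [-1.131, 0.332, -0.065, 1.46, 0.022, 1.35, -0.088], TCP at [0.279, 0.559, 0.223] pointing down, gripper open.
Joint ranges: [-2.6, 2.6], [-0.5, 2.12], [-1.47, 1.34], [0.16, 2.42], [-1.27, 4.41], [0.06, 2.06], [-2.6, 2.6]. Speed limits (rad/s): [2.22, 2.22, 2.79, 2.79, 3.14, 3.14, 3.14].

INTERFACE

Orientations are given as a unit quaternion [x, y, z, w].
In Python, from bench import read_state, cams, workorder gives the robot as it stands.
- The arm moves only by the shell command python3 -m crank 'ROWS' [FORCE]. ROWS is text: rows parted by semicolons, each of 5 numbers parted by spaces: the shift along the tool's x, y, z scaled (see below), then the turn about the tool's z scaled (see below), then the opening, from -1 (shut) to 1 (fully open). In form: dx dy dz yaw jaw; .... A call has 1 to 10 rows; each row shifts and turns the commanded pose from where the row before left it, along the tool's axes as they then stand; what a row does not reach is not made up. The controller multiplies each number of a shift by 200 mm and each number of a turn by 90 degrees. A row lasts 1/10 s, in which the tool goes at most 50 mm and 8.59 degrees, less where a joint would pass 70% of its speed; a pose out of reach is approached as far as the arm can. A call with a number of a shift or a turn outside -1 to 1 is refused whole. A call with a gripper value outside its range is refused whole. The fingers move at their own pace and stop on an object; FORCE is the grip in N (left out, the last holds). Time passes only in rows, so rows that do not move let the fingers close. It gives the time, the measured TCP pose, the force, the opening and the grip force at its end, in the units of the state.
- read_state(): the state, without advancing time (a new reading comes with each control period).
- cams.camera(name): name is "side" or "top" or "wrist"; returns a dict with "img" (420x560x3 uint8, blue, green, red), "K" (3x3 intrinsics, pixels), "xyz" and "attitude" of the camera in the world; the wrist camera has in their place "mount" (4x4, takes a point from camera to tool coordinates, whose origin is the TCP and whose axes are the flange's). Camera axes: x right, y down, z forward; pixel columns grow to the right and rows downward; lengths in m; the calibration is good to about 2 mm. A picture is of the moment at which its call begins: read the wrist's pose just before it. There is no depth.
- workorder.close_job(): hands the job in; it is judged then, once.
The state is a dict: "time": time; "joint_positions": joint angles; "joint_vel": joint speeds; "joint_torque": joint torques, N m; "ee_pos": TCP position; "eef_rot": TCP orientation; "ft_force": force on the tool from outside, world axes, zero at the start; "torque": the same for the moment, N m; "width": finger opening in m; "grip_force": force on a finger pad.
Only numpy, scipy, OpenCV 4.12 (cv2) and the standard library are available. Lean on these libraries where they do the work, as an engineer would, in place of code of your own. Each camera call takes 0.05 s, during which the arm holds its last target. There are 200 camera calls.

TASK

Put the red-handled scraper away: take it from the cork block, slide its blade edgewise into the empty slot of the light wooden block, all the way down, and let go. Then draw the brass dice gauge up out of the white marble block and lay it over at least halfway to level (45 degrees or a little more), so that one broad face looks upward and its windows can be inspected. Finish while holding it still in the gripper like that, its lower edge at least 15 cm above the counter, with the other things on the counter left where they are.

Things in the scene. Friction and masses are not known exactly. Their poses are not given: they have to be found in the camera images.
- scraper: bench scraper upright in the cork block, 150 g: steel blade 3 (x) by 80 (y) by 62 mm (z 0 to 62); above it a red wooden grip, 20 mm thick (x), 70 mm long (y), z 60 to 88. Origin: middle of the blade's lower edge; x normal to the blade, y along the edge, z up through the grip. Both broad sides alike.
- gauge: dice gauge upright in the marble block, 130 g: brass plate 4 (x) by 70 (y) by 62 mm (z 0 to 62) with two 20 mm square windows (z 28 to 48); above it a black ebony grip with bone inlay, 20 mm thick (x), 60 mm long (y), z 60 to 88. Origin: middle of the plate's lower edge; x normal to the plate, y along the edge, z up through the grip. Both broad sides alike.
- foot: cork block in which the scraper starts, 60 (x) by 120 (y) by 28 mm high; slot 5 mm wide (x), 86 mm long (y), 18 mm deep. Its slot runs along y, open at the top, and its floor lies 10 mm above the underside. Fixed to the counter. Origin: centre of the underside; x is across the slot, y along it, z up.
- dock: light wooden block, empty, the scraper's home, 60 (x) by 120 (y) by 45 mm high; slot 8 mm wide (x), 86 mm long (y), 35 mm deep, its rim chamfered 2 mm. Its slot runs along y, open at the top, and its floor lies 10 mm above the underside. Fixed to the counter. Origin: centre of the underside; x is across the slot, y along it, z up.
- stand: white marble block in which the gauge starts, 60 (x) by 120 (y) by 45 mm high; slot 8 mm wide (x), 76 mm long (y), 35 mm deep. Its slot runs along y, open at the top, and its floor lies 10 mm above the underside. Fixed to the counter. Origin: centre of the underside; x is across the slot, y along it, z up.
- cup: bystander: inlaid khatam dice cup, open at the top, 72 mm across, 85 mm high. Origin: centre of the underside.
- bell: bystander: small brass bell, 56 mm across, 71 mm high. Origin: centre of the underside.
- dish: bystander: turquoise ceramic dish, 100 mm across, 26 mm high. Origin: centre of the underside.
- checker_a: bystander: black ebony checker, 34 mm across, 9 mm high, lying flat. Origin: centre of the underside.
- checker_b: bystander: the other ebony checker, the same.
- wax: bystander: amber glass jar of polish with a brass lid, 52 mm across, 55 mm high. Origin: centre of the underside.
There are look-alikes about, which are no part of the job. Of the things like the scraper, leave any that is blue, orange or pink; of the rest the smaller one is meant.

How it is judged:
By the outcome, as a careful person would: the job done as asked, in the order asked, and still so for the second after the job is handed in, while the arm keeps its last pose, push and grip.
It also fails if it takes over 56 s, if anything falls off the work surface, if the arm or the gripper's body presses on something with over 40 N, if the wrist force passes 120 N, or if a joint passes its speed limit or range.

## Working session

There is one attempt and no reset: what is moved stays moved. The work goes in short steps, Python scripts to look and compute and a shell command to move; the robot and the scene stay as the last step left them, time stands still between calls to the robot, and variables do not carry over. Pictures are saved under pics/ and viewed, at most 13 in all, crops included, and the job is handed in when it is done.

```bash
mkdir -p pics; ls; python3 - <<'E'
from bench import read_state,cams
import cv2
s=read_state();print(s)
for n in ["top","side"]:
    c=cams.camera(n);cv2.imwrite(f"pics/{n}0.png",c["img"]);print(n,c["K"],c["xyz"],c["attitude"])
c=cams.camera("wrist");print(c["K"],c["mount"])
E
```

```text
pics
{'time': 0.0, 'joint_positions': array([-1.13060782,  0.33288766, -0.06472754,  1.46094049,  0.02164322,
        1.34991668, -0.08849561]), 'joint_vel': array([-0.00162958, -0.00107779,  0.00028392, -0.00117039, -0.00122472,
       -0.0011737 , -0.00080386]), 'joint_torque': array([ 8.76369832e-04, -6.23266697e+01,  2.52487266e-02, -3.89883327e+01,
       -6.12802966e-02,  3.97888420e-02,  1.32743426e-04]), 'ee_pos': array([0.27885663, 0.55890244, 0.22174457]), 'eef_rot': array([ 2.29305136e-01,  9.73354316e-01, -7.18018617e-04, -1.17254958e-04]), 'ft_force': array([-0.57522394,  0.12462074,  0.64986666]), 'torque': array([-0.0365664 ,  0.04138528, -0.02156708]), 'grip_force': 0.0, 'width': 0.08693820123067168}
top [[445.04636501   0.         277.38706256]
 [  0.         445.04636501 225.46976721]
 [  0.           0.           1.        ]] [0.40061494 0.09098773 0.99863865] [-0.69439941  0.71420123 -0.06291741  0.06137959]
side [[424.70815423   0.         278.43484362]
 [  0.         424.70815423 216.25451532]
 [  0.           0.           1.        ]] [0.38182033 0.62033042 0.76531752] [-0.16022829  0.93185288 -0.31930647  0.06340726]
[[331.26350066   0.         278.64826729]
 [  0.         331.26350066 206.40290179]
 [  0.           0.           1.        ]] [[-1.09907084e-03 -9.56704108e-01 -2.91060203e-01  8.00376691e-02]
 [ 9.99999277e-01 -9.09367465e-04 -7.87034623e-04 -2.22486346e-04]
 [ 4.88278577e-04 -2.91060858e-01  9.56704415e-01 -1.62099959e-01]
 [ 0.00000000e+00  0.00000000e+00  0.00000000e+00  1.00000000e+00]]
```

View pics/top0.png

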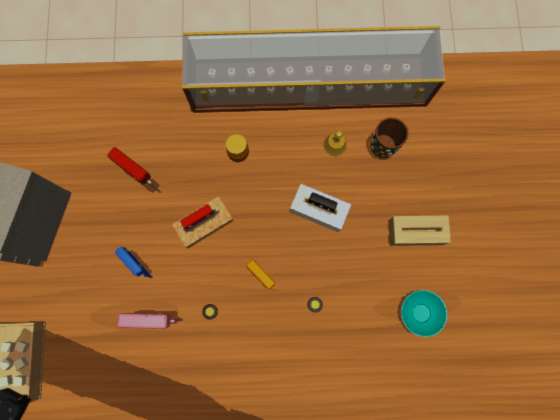

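View pics/side0.png

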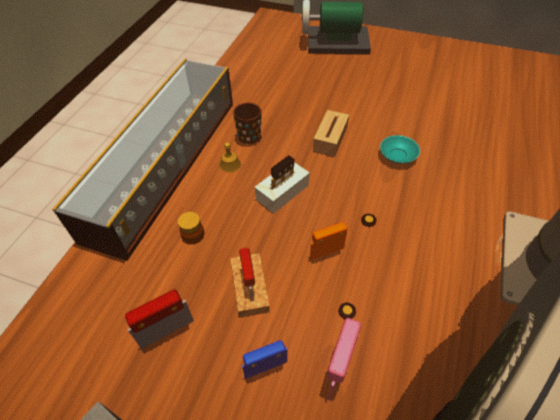

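The top view shows these scraper-like things: red in cork (196,217), larger red lying loose (129,165), blue (130,262), orange (260,274) and pink (143,320). Blue, orange and pink are excluded. Of the two reds, the smaller is the one in the cork block at (196,217). The dock is at (421,230) and the marble stand with the gauge at (321,207). I'll confirm with a crop and measure.

```bash
cat > h.py <<'E'
import numpy as np,cv2
from scipy.spatial.transform import Rotation as R
from bench import read_state,cams
def view(n):
    s=read_state();c=cams.camera(n);K=np.array(c["K"])
    if n=="wrist":
        T=np.eye(4);T[:3,:3]=R.from_quat(s["eef_rot"]).as_matrix();T[:3,3]=s["ee_pos"]
        M=T@np.array(c["mount"]);return c["img"],K,M[:3,:3],M[:3,3]
    return c["img"],K,R.from_quat(c["attitude"]).as_matrix(),np.array(c["xyz"])
def cast(px,z,v):
    _,K,Rm,o=v;px=np.atleast_2d(np.asarray(px,float))
    d=np.c_[px,np.ones(len(px))]@np.linalg.inv(K).T@Rm.T
    return o+d*((z-o[2])/d[:,2])[:,None]
def proj(P,v):
    _,K,Rm,o=v;q=(np.atleast_2d(P)-o)@Rm@K.T;return q[:,:2]/q[:,2:]
def rect(mask,z,v):
    "largest blob cast onto z: centre, size, direction of long side (deg)"
    cs,_=cv2.findContours(mask.astype(np.uint8),0,cv2.CHAIN_APPROX_NONE)
    c=max(cs,key=cv2.contourArea)
    p=cast(c[:,0,:],z,v)[:,:2]
    r=cv2.minAreaRect((p*1000).astype(np.float32));b=cv2.boxPoints(r)
    e=[b[1]-b[0],b[2]-b[1]];e=max(e,key=np.linalg.norm)
    return np.round(r[0],1),np.round(sorted(r[1]),1),round(np.degrees(np.arctan2(e[1],e[0]))%180,1)
def box(m,x0,y0,x1,y1):
    o=np.zeros_like(m,bool);o[y0:y1,x0:x1]=m[y0:y1,x0:x1];return o
E
python3 - <<'E'
from h import *
v=view("top");im=v[0]
hsv=cv2.cvtColor(im,cv2.COLOR_BGR2HSV);H,S,V=cv2.split(hsv)
crop=lambda a,b,c,d,k:cv2.resize(im[b:d,a:c],None,fx=k,fy=k,interpolation=cv2.INTER_CUBIC)
cv2.imwrite("pics/c1.png",np.hstack([crop(95,135,245,285,2.6),crop(285,135,435,285,2.6)][:2]))
red=((H<6)|(H>174))&(S>170)&(V>90)
print("scr",rect(box(red,170,195,225,240),.098,v)," bigred",rect(box(red,95,140,160,190),.06,v))
print("marble",rect(box((S<90)&(V>120),280,175,360,240),.045,v))
for p in [(143,160)]:print()
print("hsv dock",hsv[220,405],hsv[238,440],"cork",hsv[235,200],"wood",hsv[250,340])
dk=(V>150)&(S<175)&(H>14)
print("dock",rect(box(dk,380,205,460,255),.045,v))
print("dark in marble",rect(box(V<70,300,190,345,215),.098,v))
print("TCP px",proj([.279,.559,.22],v))
E
```

```text
scr (array([586. , 254.2]), array([18.5, 66.9]), np.float32(121.0))  bigred (array([714.4, 413.9]), array([26.4, 96.5]), np.float32(51.2))
marble (array([611.3,  -8.8]), array([ 61.7, 121.5]), np.float32(65.2))

hsv dock [ 22 109 185] [ 20 117 185] cork [ 17 147 180] wood [ 14 185 154]
dock (array([ 553.7, -227.5]), array([ 61.7, 121. ]), np.float32(88.4))
dark in marble (array([607.3,  -7.3]), array([23., 61.]), np.float32(65.4))
TCP px [[ -0.59465505 386.5666982 ]]
```

View pics/c1.png

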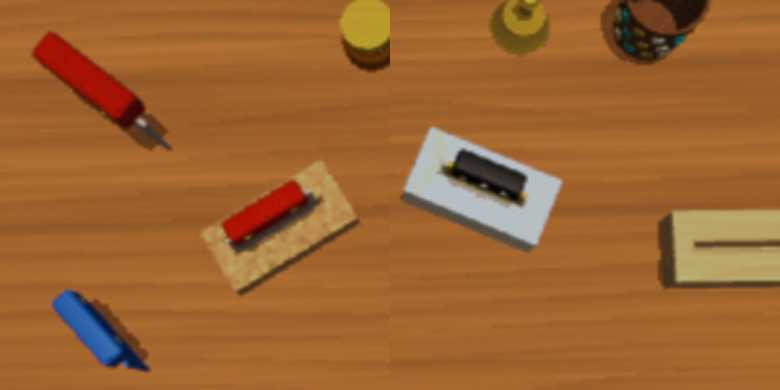

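Crop confirmed: the small red scraper is upright in cork at crop (265,212). The loose red at (88,80) is clearly bigger, so it's the look-alike.

```bash
cat >> h.py <<'E'
def go(x,y,z,ang=None):
    "print remaining move in row units; x,y,z mm; ang = world angle of tool y, deg"
    s=read_state();A=R.from_quat(s["eef_rot"]).as_matrix()
    d=A.T@(np.array([x,y,z])/1000-s["ee_pos"])/.2
    a=np.degrees(np.arctan2(A[1,1],A[0,1]))
    t=0 if ang is None else (a-ang+90)%180-90
    print("shift",d.round(3),"|",round(np.linalg.norm(d),3),"yaw",round(t/90,4),"ytool",a.round(2),"tcp",(1000*s["ee_pos"]).round(1),"F",s["ft_force"].round(1),"w",round(s["width"]*1000,1),"g",round(s["grip_force"],1),"t",round(s["time"],2))
E
python3 -c "
from h import *
go(586,254,200,31)"
```

```text
shift [-2.055 -0.679  0.111] | 2.167 yaw 0.361 ytool 63.49 tcp [278.9 559.1 222.1] F [-0.2 -0.5  0.3] w 87.1 g 0.0 t 0.2
```

```bash
python3 -m crank '-0.2 -0.066 0.01 0 1;-0.2 -0.066 0.01 0 1;-0.2 -0.066 0.01 0 1;-0.2 -0.066 0.01 0 1;-0.2 -0.066 0.01 0 1;-0.2 -0.066 0.01 0 1;-0.2 -0.066 0.01 0 1;-0.2 -0.066 0.01 0 1;-0.2 -0.066 0.01 0 1;-0.2 -0.066 0.01 0 1' 30; python3 -m crank '0 0 0 0.09 1;0 0 0 0.09 1;0 0 0 0.09 1;0 0 0 0.09 1;0 0 0 0 1'
python3 - <<'E'
from h import *
go(586,254,200,31)
v=view("wrist");cv2.imwrite("pics/w1.png",v[0])
hsv=cv2.cvtColor(v[0],cv2.COLOR_BGR2HSV);H,S,V=cv2.split(hsv)
red=((H<6)|(H>174))&(S>170)&(V>90)
print("scr",rect(red,.098,v))
E
```

```text
time: 1.2
ee_pos: [0.579, 0.2612, 0.2024]
eef_rot: [0.229, 0.973, 0.0, -0.0]
ft_force: [0.7, 0.3, -0.3]
width: 0.0871
grip_force: 0.0
time: 1.7
ee_pos: [0.5779, 0.2627, 0.2023]
eef_rot: [0.493, 0.87, -0.0, -0.0]
ft_force: [-0.3, 0.1, 0.5]
width: 0.087
grip_force: 0.0
shift [-0.058  0.013  0.012] | 0.06 yaw -0.0005 ytool 30.96 tcp [577.9 262.7 202.3] F [-0.3  0.1  0.5] w 87.0 g 0.0 t 1.7
scr (array([701.1, 395.2]), array([33.8, 97. ]), np.float32(50.9))
```

View pics/w1.png

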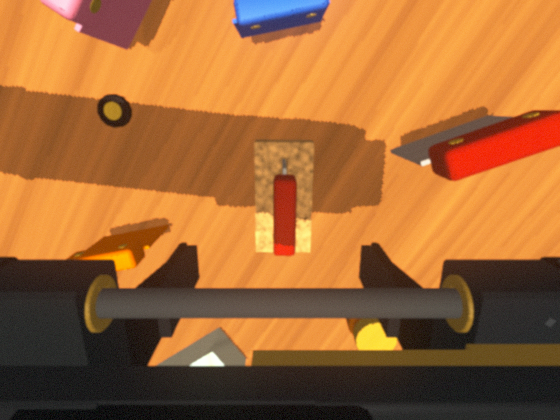

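Wrist view: cork block at (285,197), red grip spanning (285,175–255) aligned with the tool, and the loose big red at upper right.

```bash
python3 - <<'E'
from h import *
v=view("wrist")
hsv=cv2.cvtColor(v[0],cv2.COLOR_BGR2HSV);H,S,V=cv2.split(hsv)
red=((H<6)|(H>174))&(S>150)&(V>60)
m=box(red,255,160,320,270)
print("scr wrist",rect(m,.098,v))
ys,xs=np.where(m);print(xs.min(),xs.max(),ys.min(),ys.max(),V[168:262:4,285].tolist())
t=view("top");c=(586,254,98)
a=np.radians(121);P=np.array([[586+k*35*np.cos(a),254+k*35*np.sin(a),98] for k in(-1,0,1)])/1000
print(proj(P,v).round(0))
E
```

```text
scr wrist (array([586.6, 256.6]), array([16.6, 70.7]), np.float32(120.2))
274 295 175 254 [141, 168, 106, 132, 162, 169, 165, 163, 170, 168, 170, 169, 170, 172, 172, 171, 171, 172, 169, 189, 247, 247, 236, 241]
[[282. 256.]
 [282. 218.]
 [282. 178.]]
```

```bash
python3 -c "
from h import *
go(586.5,256,67,30.5)"
```

```text
shift [-0.051  0.02   0.677] | 0.679 yaw 0.0091 ytool 31.32 tcp [577.9 262.6 202.4] F [-0.2  0.5 -0.5] w 86.8 g 0.0 t 1.85
```

```bash
python3 -m crank '-0.05 0.02 0 0.006 1;0 0 0.17 0 1;0 0 0.17 0 1;0 0 0.17 0 1;0 0 0.167 0 1;0 0 0 0 1;0 0 0 0 -1;0 0 0 0 -1;0 0 0 0 -1;0 0 0 0 -1' 30;  python3 -m crank '0 0 0 0 -1;0 0 0 0 -1;0 0 0 0 -1'; python3 -c "
from h import *
go(586.5,256,67,30.5)"
```

```text
time: 2.85
ee_pos: [0.5873, 0.2565, 0.0686]
eef_rot: [0.496, 0.868, 0.001, 0.001]
ft_force: [0.2, 0.2, -0.3]
width: 0.063
grip_force: 0.0
time: 3.15
ee_pos: [0.5866, 0.2561, 0.0673]
eef_rot: [0.496, 0.868, 0.0, 0.0]
ft_force: [0.9, -0.1, 0.3]
width: 0.0389
grip_force: 0.0
shift [-0.    -0.001  0.001] | 0.002 yaw 0.0005 ytool 30.55 tcp [586.6 256.1  67.3] F [ 0.9 -0.1  0.3] w 38.9 g 0.0 t 3.15
```

```bash
python3 -m crank '0 0 0 0 -1;0 0 0 0 -1;0 0 0 0 -1;0 0 0 0 -1;0 0 0 0 -1' 40;  python3 -m crank '0 0 -0.05 0 -1;0 0 -0.15 0 -1;0 0 -0.15 0 -1;0 0 -0.15 0 -1;0 0 -0.15 0 -1;0 0 0 0 -1'; python3 -c "
from h import *
go(553.7,-227.5,200,-1.6)"
```

```text
time: 3.65
ee_pos: [0.5866, 0.2561, 0.0671]
eef_rot: [0.496, 0.868, 0.0, -0.0]
ft_force: [0.4, 0.3, -0.1]
width: 0.0194
grip_force: 39.9
time: 4.25
ee_pos: [0.5885, 0.2567, 0.2026]
eef_rot: [0.496, 0.868, 0.003, 0.002]
ft_force: [0.5, -0.0, -1.2]
width: 0.0196
grip_force: 39.9
shift [-1.997 -1.379  0.003] | 2.427 yaw 0.357 ytool 30.53 tcp [588.5 256.7 202.6] F [ 0.5 -0.  -1.2] w 19.6 g 39.9 t 4.25
```

```bash
python3 -m crank '-0.2 -0.138 0 0 -1;-0.2 -0.138 0 0 -1;-0.2 -0.138 0 0 -1;-0.2 -0.138 0 0 -1;-0.2 -0.138 0 0 -1;-0.2 -0.138 0 0 -1;-0.2 -0.138 0 0 -1;-0.2 -0.138 0 0 -1;-0.2 -0.138 0 0 -1;-0.2 -0.138 0 0 -1' 40; python3 -m crank '0 0 0 0.09 -1;0 0 0 0.09 -1;0 0 0 0.09 -1;0 0 0 0.09 -1;-0.2 0 0 0 -1;-0.15 0 0 0 -1;0 0 0 0 -1;0 0 0 0 -1'
python3 - <<'E'
from h import *
go(553.7,-227.5,200,-1.6)
v=view("wrist");cv2.imwrite("pics/w2.png",v[0])
E
```

```text
time: 5.25
ee_pos: [0.5513, -0.2303, 0.1969]
eef_rot: [0.496, 0.868, 0.0, -0.0]
ft_force: [0.7, 1.0, -1.6]
width: 0.0198
grip_force: 39.9
time: 6.05
ee_pos: [0.5492, -0.2991, 0.1966]
eef_rot: [0.719, 0.695, -0.0, -0.001]
ft_force: [0.5, 0.4, -2.5]
width: 0.0196
grip_force: 39.9
shift [ 0.359  0.01  -0.017] | 0.359 yaw -0.0039 ytool -1.95 tcp [ 549.2 -299.1  196.6] F [ 0.5  0.4 -2.5] w 19.6 g 39.9 t 6.05
```

View pics/w2.png

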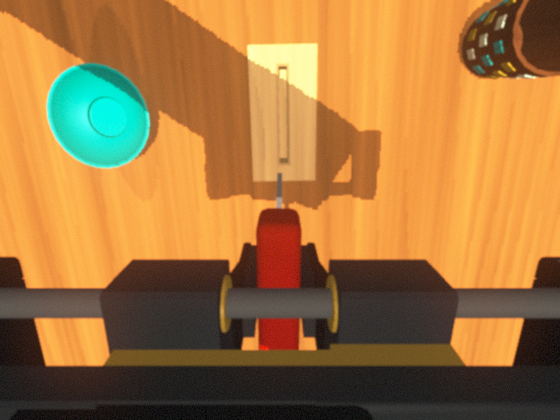

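Wrist view at the dock: slot from about (283,66) to (283,162), and the leading lower blade corner at about (279,174).

```bash
python3 - <<'E'
from h import *
v=view("wrist");im=v[0]
g=cv2.cvtColor(im,cv2.COLOR_BGR2GRAY).astype(int)
print("row80",g[80,242:324].tolist());print("row100",g[100,270:296].tolist());print("row150",g[150,242:324].tolist())
print("col283",g[38:190,283].tolist());print("col279",g[160:212,279].tolist());print("row185",im[185,270:290].tolist())
E
```

```text
row80 [113, 119, 119, 119, 114, 122, 145, 166, 175, 177, 177, 172, 175, 178, 181, 184, 185, 182, 180, 179, 179, 178, 180, 182, 183, 179, 180, 182, 182, 186, 181, 183, 182, 172, 168, 168, 175, 179, 183, 185, 186, 190, 209, 218, 204, 213, 230, 241, 244, 244, 242, 242, 242, 242, 243, 244, 243, 243, 243, 243, 243, 244, 243, 243, 242, 244, 244, 245, 244, 244, 243, 243, 242, 239, 220, 189, 176, 170, 168, 168, 169, 170]
row100 [180, 185, 182, 180, 178, 176, 166, 161, 163, 174, 177, 177, 173, 171, 171, 166, 150, 149, 155, 169, 181, 180, 179, 177, 174, 177]
row150 [119, 120, 120, 117, 116, 114, 109, 110, 125, 149, 167, 176, 177, 180, 179, 176, 172, 172, 169, 168, 166, 163, 173, 182, 182, 187, 184, 181, 177, 179, 176, 175, 176, 173, 169, 157, 160, 170, 176, 182, 180, 174, 172, 167, 153, 147, 147, 164, 174, 177, 172, 173, 172, 170, 168, 173, 170, 170, 173, 174, 173, 174, 178, 180, 184, 181, 182, 179, 177, 173, 173, 171, 157, 133, 118, 112, 111, 109, 111, 110, 103, 104]
col283 [188, 186, 190, 188, 188, 188, 194, 221, 242, 245, 245, 245, 245, 244, 245, 244, 245, 245, 244, 246, 245, 244, 244, 245,
[... 505 characters left out ...]
 119, 135, 148, 161, 173, 177, 175, 178, 177, 179, 174, 176, 172, 173, 174, 176, 172, 174, 163, 144, 126, 121, 116, 122, 121, 122, 122]
col279 [128, 123, 124, 136, 142, 153, 159, 171, 176, 172, 173, 172, 158, 123, 99, 99, 97, 97, 93, 98, 97, 93, 95, 95, 96, 96, 99, 99, 96, 96, 99, 98, 96, 100, 96, 98, 109, 132, 154, 161, 162, 159, 162, 161, 157, 157, 160, 147, 116, 83, 58, 62]
row185 [[51, 102, 171], [49, 103, 171], [48, 98, 164], [45, 99, 165], [54, 104, 169], [55, 106, 169], [67, 101, 156], [75, 95, 131], [76, 90, 110], [80, 92, 109], [75, 86, 104], [72, 93, 127], [59, 100, 163], [48, 101, 173], [48, 104, 174], [52, 105, 175], [55, 104, 175], [49, 101, 171], [48, 103, 169], [49, 101, 170]]
```

```bash
python3 - <<'E'
from h import *
v=view("wrist");s=read_state();A=R.from_quat(s["eef_rot"]).as_matrix()
tl=lambda P:((P-s["ee_pos"])@A*1000).round(1)
E=cast([[282.5,44.5],[282.7,182],[282.5,66],[282.6,163],[282.2,80],[282.6,150],[248,80],[316.5,80]],.045,v)
print((E*1000).round(1)[:,:2],"\n",tl(E)[:,:2]); print("mid dock",tl(E[:2].mean(0)),"mid slot",tl(E[2:4].mean(0)),(1000*E[:2].mean(0)).round(1),(1000*E[2:4].mean(0)).round(1))
B=cast([[279.2,172.7]],s["ee_pos"][2]-.0571,v);print("blade corner tool",tl(B))
go(0,0,0)
E
```

```text
[[ 557.4 -167.2]
 [ 554.1 -288.4]
 [ 556.9 -184.4]
 [ 554.5 -269.9]
 [ 556.3 -195.9]
 [ 554.9 -257.6]
 [ 526.  -194.9]
 [ 586.7 -196.9]] 
 [[130.    3.2]
 [  8.8   3.6]
 [112.9   3.2]
 [ 27.3   3.5]
 [101.4   3. ]
 [ 39.6   3.4]
 [101.4 -27.4]
 [101.3  33.4]]
mid dock [ 69.4   3.4 151.9] mid slot [ 70.1   3.3 151.9] [ 555.7 -227.8   45. ] [ 555.7 -227.1   45. ]
blade corner tool [[36.6  0.1 57.1]]
shift [ 1.4   -2.795  0.986] | 3.278 yaw 0.0 ytool -1.76 tcp [ 550.2 -297.3  196.9] F [-0.5 -0.4 -1.8] w 19.8 g 39.9 t 6.2
```

```bash
python3 - <<'E'
from h import *
v=view("wrist");s=read_state();A=R.from_quat(s["eef_rot"]).as_matrix();im=v[0]
tl=lambda P:((P-s["ee_pos"])@A*1000).round(1)
print(im[200:230,279].tolist(), im[225,250:310,2].tolist())
for z in (-.003,-.031): print(tl(cast([[279,208.5],[279,222]],s["ee_pos"][2]-z,v)))
for o in (0,-3.4): print(proj(s["ee_pos"]+np.array([[40+o,0,57],[40+o,0,-3],[35+o,0,-3],[35+o,0,-31],[-35+o,0,-31]])@A.T/1000,v).round(1).tolist())
E
```

```text
[[141, 161, 179], [137, 158, 175], [137, 156, 176], [137, 158, 175], [136, 157, 174], [137, 155, 173], [138, 155, 174], [125, 144, 169], [89, 103, 146], [50, 63, 126], [18, 36, 113], [26, 42, 118], [18, 36, 118], [16, 36, 116], [26, 41, 120], [17, 37, 113], [21, 39, 117], [23, 39, 119], [18, 37, 116], [20, 39, 119], [5, 31, 114], [16, 38, 121], [17, 37, 124], [20, 42, 134], [20, 35, 141], [23, 41, 151], [20, 37, 155], [12, 39, 162], [19, 36, 164], [28, 47, 171]] [246, 244, 248, 250, 251, 251, 241, 189, 139, 132, 137, 137, 143, 148, 149, 150, 155, 157, 155, 152, 155, 153, 151, 151, 151, 147, 155, 151, 149, 151, 153, 152, 145, 147, 150, 151, 150, 149, 147, 153, 150, 148, 151, 147, 147, 146, 139, 137, 135, 145, 201, 243, 249, 249, 248, 248, 248, 249, 249, 250]
[[30.3  0.1 -3. ]
 [23.1  0.1 -3. ]]
[[ 39.1   0.  -31. ]
 [ 33.1   0.  -31. ]]
[[278.8, 168.0], [278.9, 189.9], [278.9, 199.6], [278.9, 217.8], [279.0, 356.0]]
[[278.8, 173.0], [278.9, 196.5], [278.9, 206.1], [278.9, 225.5], [279.0, 361.8]]
```

```bash
python3 -m crank '0.18 0.008 0 0 -1;0.18 0.008 0.1 0 -1;0 0 0.15 0 -1;0 0 0.1 0 -1;0 0 0 0 -1;0 0 0 0 -1;0 0 0 0 -1' 40
python3 - <<'E'
from h import *
go(555.8,-224.6,67,-1.7)
v=view("wrist");cv2.imwrite("pics/w3.png",cv2.resize(v[0][100:330,180:380],None,fx=2.5,fy=2.5))
go(555.8,-224.6,67,-1.7)
E
```

```text
time: 6.95
ee_pos: [0.5562, -0.2271, 0.1287]
eef_rot: [0.718, 0.696, 0.001, 0.001]
ft_force: [0.1, 0.3, -2.0]
width: 0.0196
grip_force: 39.9
shift [ 0.013 -0.003  0.308] | 0.309 yaw -0.0018 ytool -1.86 tcp [ 556.2 -227.1  128.7] F [ 0.1  0.3 -2. ] w 19.6 g 39.9 t 6.95
shift [ 0.013 -0.003  0.308] | 0.308 yaw -0.0019 ytool -1.87 tcp [ 556.2 -227.2  128.6] F [-0.9  1.3 -0.9] w 19.7 g 39.9 t 7.0
```

```bash
python3 -m crank '0.012 -0.002 0.05 0 -1;0 0 0.06 0 -1;0 0 0 0 -1;0 0 0 0 -1' 40
python3 - <<'E'
from h import *
v=view("wrist");cv2.imwrite("pics/w3.png",cv2.resize(v[0][60:300,180:380],None,fx=2.5,fy=2.5))
go(555.8,-224.6,67,-1.7)
E
```

```text
time: 7.4
ee_pos: [0.5548, -0.2243, 0.1045]
eef_rot: [0.718, 0.696, -0.0, -0.0]
ft_force: [0.0, -0.0, -0.6]
width: 0.0196
grip_force: 39.9
shift [-0.001  0.004  0.19 ] | 0.19 yaw -0.0018 ytool -1.86 tcp [ 555.1 -224.4  105. ] F [-0.6 -0.3 -1.5] w 19.5 g 39.9 t 7.45
```

View pics/w3.png

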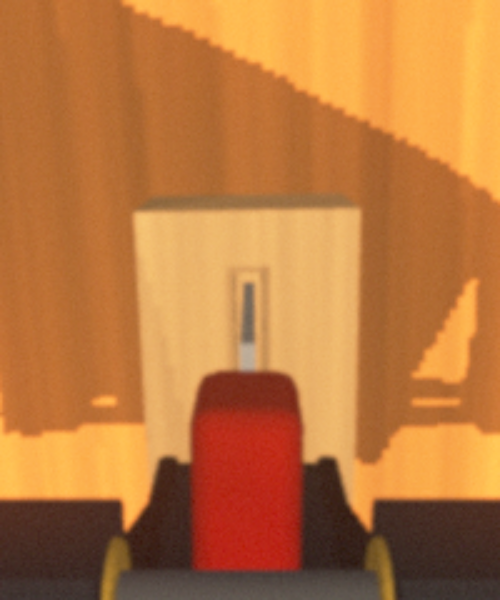

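The blade's leading lower corner at crop (248,283) sits inside the slot mouth (233–268 wide, end at about 270), so it is aligned to within 1 mm.

```bash
python3 -m crank '0 0.003 0.02 0 -1;0 0 0.03 0 -1;0 0 0.03 0 -1;0 0 0.03 0 -1;0 0 0 0 -1' 40; python3 -c "
from h import *
go(555.8,-224.6,67,-1.7)"
```

```text
time: 7.95
ee_pos: [0.5551, -0.2241, 0.0819]
eef_rot: [0.718, 0.696, -0.0, -0.001]
ft_force: [-0.6, -0.5, -1.8]
width: 0.0197
grip_force: 39.9
shift [-0.002  0.004  0.075] | 0.075 yaw -0.0017 ytool -1.86 tcp [ 555.1 -224.1   81.9] F [-0.6 -0.5 -1.8] w 19.7 g 39.9 t 7.95
```

Inside with no contact force, so I'll continue to the floor.

```bash
python3 -m crank '0 0 0.03 0 -1;0 0 0.03 0 -1;0 0 0.01 0 -1;0 0 0.005 0 -1;0 0 0.005 0 -1;0 0 0 0 -1' 40; python3 -c "
from h import *
go(555.8,-224.6,67,-1.7)"
```

```text
time: 8.55
ee_pos: [0.5558, -0.2244, 0.0672]
eef_rot: [0.718, 0.696, 0.0, 0.0]
ft_force: [0.7, -0.6, -1.2]
width: 0.0196
grip_force: 39.9
shift [-0.001 -0.     0.001] | 0.001 yaw -0.0017 ytool -1.86 tcp [ 555.8 -224.4   67.2] F [ 0.7 -0.6 -1.2] w 19.6 g 39.9 t 8.55
```

```bash
python3 -m crank '0 0 0.004 0 -1;0 0 0.004 0 -1;0 0 0 0 -1;0 0 0 0 1;0 0 0 0 1;0 0 0 0 1;0 0 0 0 1;0 0 0 0 1;0 0 0 0 1;0 0 0 0 1'; python3 -m crank '0 0 -0.15 0 1;0 0 -0.2 0 1;0 0 -0.2 0 1;0 0 -0.15 0 1;0 0 0 0 1'
python3 - <<'E'
from h import *
go(609,-8,200,65.3)
v=view("top");im=v[0];cv2.imwrite("pics/t2.png",im)
H,S,V=cv2.split(cv2.cvtColor(im,cv2.COLOR_BGR2HSV))
red=((H<6)|(H>174))&(S>170)&(V>60)
s=view("side");cv2.imwrite("pics/c4.png",np.hstack([cv2.resize(s[0][60:260,220:420],(400,400),interpolation=2),cv2.resize(im[150:300,280:480],(533,400),interpolation=2)])[:, :800])
E
```

```text
time: 9.55
ee_pos: [0.5557, -0.2244, 0.0655]
eef_rot: [0.718, 0.696, -0.0, -0.0]
ft_force: [0.1, -0.0, 0.3]
width: 0.0675
grip_force: 0.0
time: 10.05
ee_pos: [0.5576, -0.2254, 0.2102]
eef_rot: [0.719, 0.695, 0.002, 0.003]
ft_force: [-0.0, 0.2, -0.6]
width: 0.0866
grip_force: 0.0
shift [1.095 0.221 0.051] | 1.118 yaw -0.7464 ytool -1.88 tcp [ 557.6 -225.4  210.2] F [-0.   0.2 -0.6] w 86.6 g 0.0 t 10.05
```

View pics/c4.png

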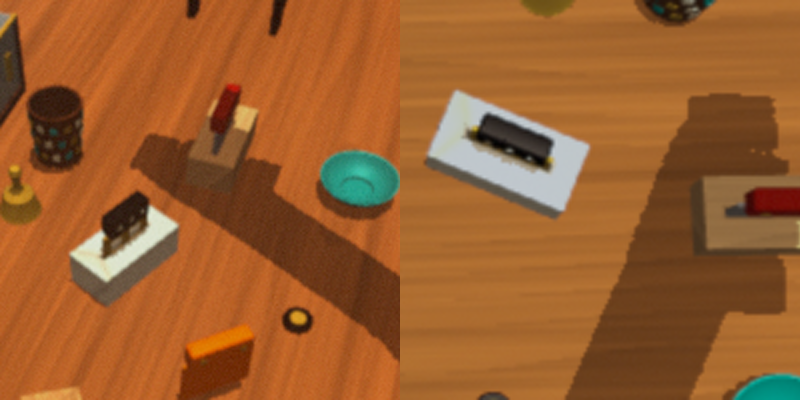

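The scraper is fully down in the dock: red grip over the block at left (225,107) and right (775,200). Next, the gauge.

```bash
python3 -m crank '0.18 0.036 0 0 1;0.18 0.036 0 0 1;0.18 0.036 0 0 1;0.18 0.036 0 0 1;0.18 0.036 0 0 1;0.18 0.036 0 0 1;0 0 0 -0.09 1;0 0 0 -0.09 1;0 0 0 -0.09 1;0 0 0 -0.09 1'; python3 -m crank '0 0 0 -0.09 1;0 0 0 -0.09 1;0 0 0 -0.09 1;0 0 0 -0.09 1;0 0 0 -0.026 1;-0.1 0 0 0 1;0 0 0 0 1;0 0 0 0 1'
python3 - <<'E'
from h import *
go(609,-8,200,65.3)
v=view("wrist");im=v[0];cv2.imwrite("pics/w5.png",im)
E
```

```text
time: 11.15
ee_pos: [0.6051, -0.0098, 0.2036]
eef_rot: [0.493, 0.87, -0.001, -0.001]
ft_force: [0.1, 0.2, 0.3]
width: 0.0874
grip_force: 0.0
time: 11.95
ee_pos: [0.6234, -0.0183, 0.2039]
eef_rot: [0.214, 0.977, -0.0, -0.001]
ft_force: [0.1, -0.2, -0.1]
width: 0.0868
grip_force: 0.0
shift [0.087 0.017 0.02 ] | 0.091 yaw -0.0005 ytool 65.26 tcp [623.4 -18.3 203.9] F [ 0.1 -0.2 -0.1] w 86.8 g 0.0 t 11.95
```

View pics/w5.png

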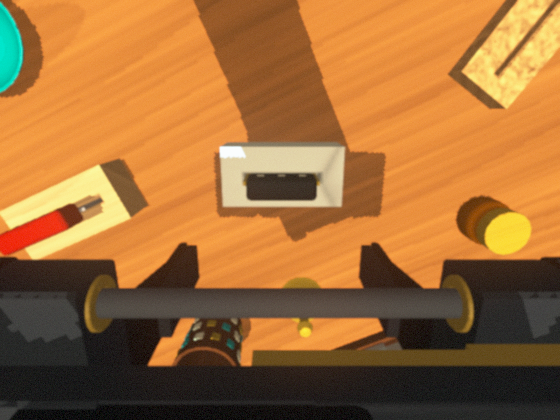

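Wrist view: marble block (220–345, 143–207) with the black grip at (246–316, 175–200). The bell is at (303,310), on the tool's −x side.

```bash
python3 - <<'E'
from h import *
v=view("wrist");s=read_state();A=R.from_quat(s["eef_rot"]).as_matrix();im=v[0]
tl=lambda P:((P-s["ee_pos"])@A*1000).round(1)
V=im.max(2).astype(int);b=V<75;m=box(b,235,165,330,206)
ys,xs=np.where(m);print(xs.min(),xs.max(),ys.min(),ys.max())
print("row188",V[188,238:252],V[188,310:324]);print("col",V[166:210,281].tolist())
P=cast([[246,190],[317,190],[281,200.5],[281,176]],.098,v);print(tl(P),(1000*P).round(1).tolist())
M=cast([[221,175],[344.5,175],[282,146.5],[282,206.5]],.045,v);print(tl(M),(1000*M).round(1).tolist())
print(s["ee_pos"])
for p in [(303,300)]:print("bell",tl(cast([p],.05,v)))
E
```

```text
247 315 174 198
row188 [227 226 227 226 226 228 218 174 117  74  62  64  67  69] [ 60  61  61  60  53  78 141 200 221 218 214 212 203 200]
col [229, 227, 226, 227, 226, 212, 180, 134, 108, 107, 92, 66, 55, 52, 52, 58, 55, 63, 61, 61, 59, 63, 59, 59, 64, 61, 62, 61, 59, 61, 60, 66, 59, 82, 149, 211, 228, 227, 227, 221, 198, 161, 143, 147]
[[ 12.7 -27.9 106.7]
 [ 12.7  31.3 106.6]
 [  3.6   1.3 106.6]
 [ 24.6   1.3 106.7]] [[600.0, -37.9, 98.0], [624.8, 15.9, 98.0], [620.5, -15.2, 98.0], [601.4, -6.4, 98.0]]
[[ 14.7 -57.5 159.7]
 [ 14.6  64.2 159.6]
 [ 42.5   2.6 159.7]
 [-17.8   2.7 159.6]] [[585.7, -64.0, 45.0], [636.7, 46.5, 45.0], [585.6, 2.2, 45.0], [640.4, -22.9, 45.0]]
[ 0.62337165 -0.01791346  0.20462567]
bell [[-122.9   25.7  154.4]]
```

```bash
python3 -m crank '0.068 0.009 0 0 1;0 0 0.15 0 1;0 0 0.2 0 1;0 0 0.2 0 1;0 0 0.07 0 1;0 0 0 0 1;0 0 0 0 1' ; python3 -c "
from h import *
go(610.3,-10.7,80,65.3)"
```

```text
time: 12.75
ee_pos: [0.6133, -0.0109, 0.0832]
eef_rot: [0.214, 0.977, 0.0, 0.001]
ft_force: [-0.5, 0.4, 0.9]
width: 0.087
grip_force: 0.0
shift [ 0.014 -0.005  0.016] | 0.022 yaw -0.0002 ytool 65.29 tcp [613.3 -10.9  83.2] F [-0.5  0.4  0.9] w 87.0 g 0.0 t 12.75
```

```bash
python3 -m crank '0.007 0 0.016 0 1;0 0 0 0 -1;0 0 0 0 -1;0 0 0 0 -1;0 0 0 0 -1;0 0 0 0 -1;0 0 0 0 -1;0 0 0 0 -1;0 0 0 0 -1' 40 ; python3 -m crank '0 0 -0.05 0 -1;0 0 -0.15 0 -1;0 0 -0.15 0 -1;0 0 -0.1 0 -1;0 0 0 0 -1;0 0 0 0 -1';python3 - <<'E'
from h import *
go(611.8,-10.7,80,65.3)
s=view("side");w=view("wrist");p=proj(read_state()["ee_pos"],s)[0].astype(int);print(p)
a=s[0][max(0,p[1]-90):p[1]+110,max(0,p[0]-100):p[0]+100]
cv2.imwrite("pics/c6.png",np.hstack([cv2.resize(a,(390,400),interpolation=2),cv2.resize(w[0][100:380,140:420],(400,400))]))
E
```

```text
time: 13.65
ee_pos: [0.6113, -0.0103, 0.0785]
eef_rot: [0.214, 0.977, 0.0, 0.0]
ft_force: [-0.2, -0.5, 2.6]
width: 0.0597
grip_force: 40.0
time: 14.25
ee_pos: [0.611, -0.0103, 0.1681]
eef_rot: [0.214, 0.977, 0.0, -0.0]
ft_force: [0.3, 0.6, -1.6]
width: 0.0593
grip_force: 40.0
shift [-0.004 -0.     0.441] | 0.441 yaw -0.0002 ytool 65.29 tcp [611.  -10.3 168.1] F [ 0.3  0.6 -1.6] w 59.3 g 40.0 t 14.25
[282 139]
```

View pics/c6.png

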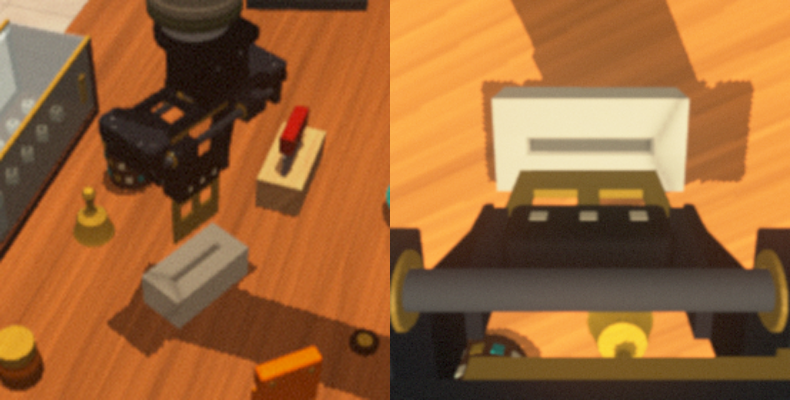

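The gauge is held lengthwise, upright and clear of the slot: side (195,210), wrist (580,195). The grip force can be overcome by pivoting, so I'll swing the plate up against the fixed marble block's upper edge on the free side.

```bash
python3 -m crank '0.14 0 0 0 -1;0.126 0 0 0 -1;0 0 0.1 0 -1;0 0 0.15 0 -1;0 0 0.13 0 -1;0 0 0.055 0 -1;0 0 0 0 -1;0 0 0 0 -1' 25; python3 -m crank '-0.05 0 0 0 -1;-0.04 0 0 0 -1;-0.04 0 0 0 -1;-0.03 0 0 0 -1;-0.03 0 0 0 -1;0 0 0 0 -1';python3 - <<'E'
from h import *
go(613.5,-9.7,45,65.3)
E
```

```text
time: 15.15
ee_pos: [0.5632, 0.0118, 0.0819]
eef_rot: [0.214, 0.977, 0.0, 0.0]
ft_force: [-1.2, 0.7, -1.2]
width: 0.06
grip_force: 25.0
time: 15.75
ee_pos: [0.5971, -0.0036, 0.0808]
eef_rot: [0.214, 0.977, 0.0, -0.001]
ft_force: [-4.3, 2.2, -1.2]
width: 0.0596
grip_force: 25.0
shift [-0.088  0.007  0.179] | 0.199 yaw -0.0001 ytool 65.29 tcp [597.1  -3.6  80.8] F [-4.3  2.2 -1.2] w 59.6 g 25.0 t 15.75
```

```bash
python3 -m crank '-0.03 0 0 0 -1;-0.03 0 0 0 -1;-0.03 0 0 0 -1;-0.03 0 0 0 -1;-0.03 0 0 0 -1;-0.02 0 0 0 -1;0 0 0 0 -1';python3 - <<'E'
from h import *
go(613.5,-9.7,45,65.3)
s=view("side");w=view("wrist");p=proj(read_state()["ee_pos"],s)[0].astype(int)
a=s[0][max(0,p[1]-90):p[1]+110,max(0,p[0]-100):p[0]+100]
cv2.imwrite("pics/c7.png",np.hstack([cv2.resize(a,(390,400),interpolation=2),cv2.resize(w[0][100:380,140:420],(400,400))]))
E
```

```text
time: 16.45
ee_pos: [0.6281, -0.0181, 0.081]
eef_rot: [0.214, 0.977, 0.0, -0.001]
ft_force: [-4.2, 1.8, 0.3]
width: 0.0601
grip_force: 25.0
shift [0.084 0.008 0.18 ] | 0.199 yaw -0.0002 ytool 65.28 tcp [628.1 -18.1  81. ] F [-4.2  1.8  0.3] w 60.1 g 25.0 t 16.45
```

View pics/c7.png

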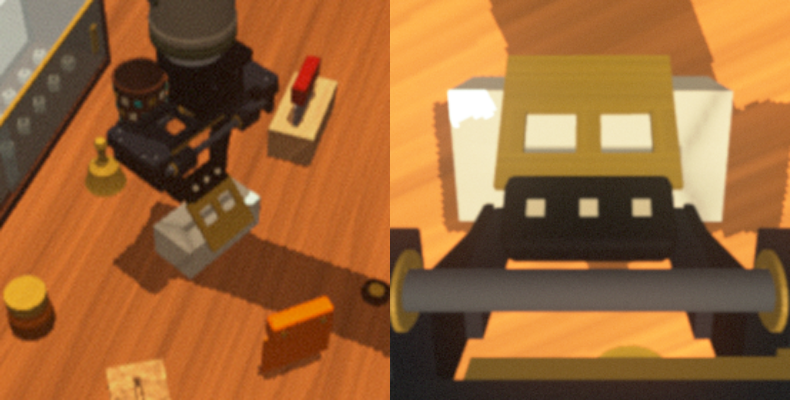

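The plate is pivoting nicely: tilted about 45° with both windows seen from above at wrist (580,130). I'll swing it a bit further, grip harder, then lift.

```bash
python3 -m crank '-0.02 0 0.012 0 -1;-0.02 0 0.012 0 -1;-0.01 0 0.012 0 -1;-0.01 0 0.012 0 -1;0 0 0.012 0 -1;0 0 0 0 -1'; python3 -c "
from h import *
go(613.5,-9.7,45)"; python3 -m crank '0 0 0 0 -1;0 0 0 0 -1;0 0 0 0 -1' 60;  python3 -m crank '0 0 -0.03 0 -1;0 0 -0.1 0 -1;0 0 -0.15 0 -1;0 0 -0.2 0 -1;0 0 -0.2 0 -1;0 0 -0.15 0 -1;0 0 -0.1 0 -1;0 0 -0.03 0 -1;0 0 0 0 -1;0 0 0 0 -1'
python3 - <<'E'
from h import *
go(613.5,-9.7,260)
s=view("side");w=view("wrist");p=proj(read_state()["ee_pos"],s)[0].astype(int)
a=s[0][max(0,p[1]-90):p[1]+110,max(0,p[0]-100):p[0]+100]
cv2.imwrite("pics/c8.png",np.hstack([cv2.resize(a,(390,400),interpolation=2),cv2.resize(w[0][100:380,140:420],(400,400))]))
E
```

```text
time: 17.15
ee_pos: [0.6401, -0.0236, 0.0698]
eef_rot: [0.214, 0.977, 0.0, 0.001]
ft_force: [-1.1, -0.4, 2.0]
width: 0.0603
grip_force: 25.0
shift [0.15  0.007 0.124] | 0.195 yaw 0.0 ytool 65.27 tcp [640.1 -23.6  69.8] F [-1.1 -0.4  2. ] w 60.3 g 25.0 t 17.15
time: 17.45
ee_pos: [0.6395, -0.0234, 0.0696]
eef_rot: [0.214, 0.977, 0.0, 0.0]
ft_force: [0.4, 0.1, 2.1]
width: 0.0593
grip_force: 60.0
time: 18.45
ee_pos: [0.6386, -0.0232, 0.2598]
eef_rot: [0.214, 0.977, -0.0, -0.001]
ft_force: [-0.9, 0.6, -1.8]
width: 0.0595
grip_force: 60.0
shift [ 0.142  0.009 -0.001] | 0.142 yaw 0.0 ytool 65.29 tcp [638.6 -23.2 259.8] F [-0.9  0.6 -1.8] w 59.5 g 60.0 t 18.45
```

View pics/c8.png

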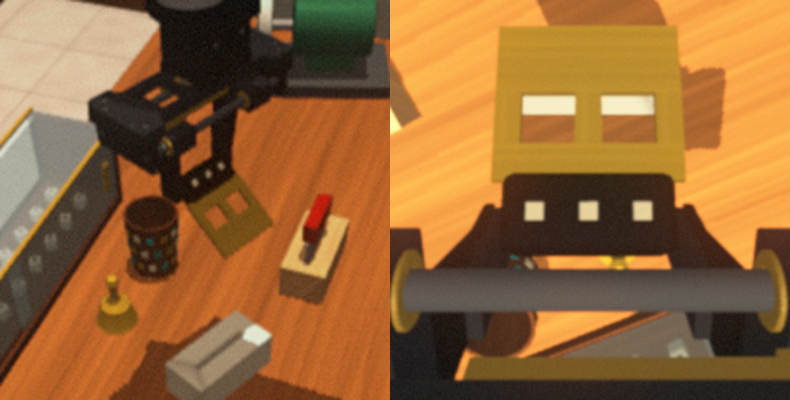

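The gauge is held out, clear of everything. By my camera geometry (plate edges at 187 and 172 mm depth, 61.6 mm apart), it is laid over about 59°. Its lower edge is about 0.23 m up. A short check for creep, then I'll hand in.

```bash
python3 - <<'E'
from h import *
cv2.imwrite("/tmp/a.png",view("wrist")[0])
E
python3 -m crank '0 0 0 0 -1;0 0 0 0 -1;0 0 0 0 -1;0 0 0 0 -1;0 0 0 0 -1;0 0 0 0 -1;0 0 0 0 -1;0 0 0 0 -1'
python3 - <<'E'
from h import *
a=cv2.imread("/tmp/a.png").astype(np.float32).mean(2);b=view("wrist")[0].astype(np.float32).mean(2)
sl=np.s_[105:230,250:340]
print(cv2.phaseCorrelate(a[sl].copy(),b[sl].copy()),np.abs(a-b)[sl].mean())
from bench import workorder
print(workorder.close_job())
E
```

```text
time: 19.4
ee_pos: [0.6392, -0.0232, 0.2614]
eef_rot: [0.214, 0.977, 0.0, 0.0]
ft_force: [-0.4, -0.0, -1.7]
width: 0.0597
grip_force: 60.0
((-0.12232279759676601, 0.06471837073611653), 1.0294365844726563) 3.1753778
the job is handed in; nothing more can be done
None
```

The job is handed in at about 19.5 s: the red scraper is down in the dock and released, and the brass gauge is held still, tilted about 59° with its lower edge about 0.23 m above the counter; no result came back from the judging.

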